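# Wind the slide table over with its removable crank

### The arm

A 6-joint arm with a two-finger parallel gripper is mounted at the origin on a cart in front of the work surface, level with it; the furniture and walls round the work are solid. World frame = base frame: x ahead of the robot, y to its left, z up, the work surface at z = 0. Lengths are in m, angles in rad, forces in N, time in s.
With the tool pointing down it reaches from about 0.25 to 0.775 m from the base axis. Payload 4 kg.
Tool frame: the origin (TCP) lies midway between the tips of the shut fingers; the grasp point (between the pads) lies 19 mm behind it; z points along the fingers, y is the direction in which the jaws open and shut (so a half turn about z gives the same grasp; the last joint's range is limited). The gripper opens to 94 mm and grips with 3 to 60 N. Pads are 16 mm wide; open, the fingers measure 119 mm over their backs; the gripper's body (75 mm by 177 mm) begins 78 mm behind the grasp point.
Start: joints at [1.198, 0.087, 1.371, -0, 1.684, -0.103], TCP at [0.147, 0.53, 0.176] pointing down, gripper open.
Joint ranges: [-3.1, 3.1], [-0.76, 2.03], [0.27, 2.55], [-1.08, 4.22], [0.17, 2.65], [-2.57, 2.57]. Speed limits (rad/s): [2.79, 2.79, 3.14, 3.14, 3.14, 3.14].

### API

Orientations are given as [roll, pitch, yaw] about the fixed x, y, z axes, in that order (R = Rz(yaw) Ry(pitch) Rx(roll)).
In Python, from bench import robot, cams gives the robot as it stands.
- The arm moves only by the tool step_arm, never from a script. Its argument "plan" is a list that holds one entry, the list of rows, each a list of 5 numbers: the shift along the world's x, y, z in mm, then the turn about the world's z in rad, then the opening in per cent of the stroke, from 0 (shut) to 100 (fully open). In form: [[[tx, ty, tz, turn, fingers], ...]]. A call has 1 to 8 rows; each row is the pose to reach, as a shift and turn from the pose commanded when the call began; what a row does not reach only later rows make up. A row lasts 1/12 s, in which the tool goes at most 41.7 mm and 7.16 degrees, less where a joint would pass 70% of its speed; a pose out of reach is approached as far as the arm can. A call with a gripper value outside its range is refused whole. The fingers move at their own pace and stop on an object; the grip force is fixed at half the most. Time passes only in rows, so rows that repeat a pose let the fingers close. It gives the time, the measured TCP pose, the force and the opening at its end, in the units of the state.
- robot.get_obs(): the state, without advancing time (a new reading comes with each control period).
- cams.snapshot(name): name is "scene" or "side" or "wrist"; returns a dict with "frame" (480x640x3 uint8, red, green, blue), "camera_matrix" (3x3 intrinsics, pixels), "origin" and "attitude" of the camera in the world; the wrist camera has in their place "T_tool_cam" (4x4, takes a point from camera to tool coordinates, whose origin is the TCP and whose axes are the flange's). Camera axes: x right, y down, z forward; pixel columns grow to the right and rows downward; lengths in m; the calibration is good to about 2 mm. A picture is of the moment at which its call begins: read the wrist's pose just before it. There is no depth.
- robot.close_job(): hands the job in, once; it reports no verdict.
The state is a dict: "time": time; "joint_positions": joint angles; "qvel": joint speeds; "joint_torque": joint torques, N m; "tool_pos": TCP position; "ee_rot": TCP orientation; "wrist_force": force on the tool from outside, world axes, zero at the start; "wrist_torque": the same for the moment, N m; "width": finger opening in m.
Only numpy, scipy, OpenCV 4.12 (cv2) and the standard library are available. Lean on these libraries where they do the work, as an engineer would, in place of code of your own. Each camera call takes 0.05 s, during which the arm holds its last target. There are 200 camera calls.

### The job

Fit the steel crank with the red knob fully down onto the square shaft end of the green slide table, then wind it clockwise, about two full turns, until the red pointer on the table stands within the green band of the scale. Leave the crank seated on the shaft and let go.

Things in the scene. Friction and masses are not known exactly. Their poses are not given: they have to be found in the camera images.
- crank: Steel crank with red knob, loose, standing on its hub (about 0.4 kg; a brass crank with black knob does not fit). Origin: centre of hub underside; x along the arm to the knob, z up. Hub 40 mm square, 42 high; socket below 24 mm square, 37 deep. Grip block on the hub, 28 mm square, 42 to 80 mm above origin. All flats along x, y. Arm 30 to 42 mm up; 28 mm counterweight ball at x = -45 mm.
- knob_mid (a point): Middle of the crank's red knob: 65 mm along x from the crank's origin and 62 mm above it. The knob is round, 26 mm across, stands upright from 43 to 80 mm above the crank's origin and spins freely on its pin, so it can be held firmly and carried round in a circle without turning the hand.
- shaft_top (a point): Centre of the top of the slide table's upright shaft; x, y square to its flats, turns with it. 20 mm square, its top 14 mm tapering to 8 mm square, so a crank a few mm or degrees off centres itself. Its collar, 34 mm lower (62 mm above the bench), is where the seated crank's underside rests. Fits in any quarter turn, play 2 mm, 13 degrees. Turns stiffly (0.15 N m), stays where left.
- table (a joint): Travel of the slide table along its bed, away from the shaft, in m, 0 to 0.070. A full turn of the shaft clockwise, seen from above, adds 0.020; it cannot be pushed by hand. The red pointer on its edge is in the middle of the 20 mm wide green band at 0.050; it starts between 0 and 0.012.

How it is judged:
By the outcome, as a careful person would: the job done as asked, in the order asked, and still so for the second after the job is handed in, with the robot touching nothing.
It also fails if it takes over 67 s, if anything falls off the work surface, if the arm or the gripper's body presses on something with over 40 N, if the wrist force passes 120 N, or if a joint passes its speed limit or range.

## Working session

There is one attempt and no reset: what is moved stays moved. The work goes in short steps, Python scripts to look and compute and a tool call to move; the robot and the scene stay as the last step left them, time stands still between calls to the robot, and variables do not carry over. Pictures are saved under pics/ and viewed, about 8 in all and at most 12, crops included, and the job is handed in when it is done.

Besides the shell and the picture viewer there is one more tool, called after ">>>" by a JSON object that holds its "fn" and its "kwargs", one argument or row to a line. step_arm: Moves the arm, as the interface text tells. Its arguments: {"type":"object","properties":{"plan":{"type":"array"}},"required":["plan"]}

```bash
mkdir -p pics; cat > h.py <<'E'
import numpy as np, cv2
from scipy.spatial.transform import Rotation as R
from bench import robot, cams
def snap(n,f=None):
    o=robot.get_obs(); s=cams.snapshot(n)
    if n=="wrist":
        T=np.eye(4);T[:3,:3]=R.from_euler('xyz',o['ee_rot']).as_matrix();T[:3,3]=o['tool_pos']
        M=T@np.array(s['T_tool_cam'])
    else:
        a=np.array(s['attitude']); M=np.eye(4)
        M[:3,:3]=a if a.shape==(3,3) else R.from_euler('xyz',a).as_matrix(); M[:3,3]=s['origin']
    s['M']=M
    if f: cv2.imwrite('pics/'+f,s['frame'][:,:,::-1])
    return s
def ray(s,u,v):
    d=s['M'][:3,:3]@np.linalg.inv(s['camera_matrix'])@[u,v,1.]; return s['M'][:3,3],d/np.linalg.norm(d)
def onz(s,u,v,z):
    o,d=ray(s,u,v); return o+d*(z-o[2])/d[2]
def two(s1,p1,s2,p2):
    a,d=ray(s1,*p1);b,e=ray(s2,*p2)
    t=np.linalg.lstsq(np.c_[d,-e],b-a,rcond=None)[0]; p,q=a+d*t[0],b+e*t[1]
    return (p+q)/2,np.linalg.norm(p-q)
def proj(s,P):
    q=np.array(s['camera_matrix'])@(s['M'][:3,:3].T@(np.array(P)-s['M'][:3,3])); return q[:2]/q[2]
E
python3 - <<'E'
from h import *
for n in ("scene","side"):
    s=snap(n,n+"0.png"); print(n,s['origin'],s['attitude'],s['camera_matrix'])
a,b=cv2.imread('pics/scene0.png'),cv2.imread('pics/side0.png')
print(robot.get_obs())
E
```

```text
scene [ 0.14789414 -0.46195407  0.67204126] [-2.20660842 -0.02142837 -0.47011657] [[595.27620964   0.         317.838359  ]
 [  0.         595.27620964 239.97626736]
 [  0.           0.           1.        ]]
side [ 0.25453657 -0.48080677  0.47324543] [-2.06085578  0.00906917 -0.34825934] [[474.43551782   0.         317.24312267]
 [  0.         474.43551782 243.64549338]
 [  0.           0.           1.        ]]
{'time': 0.1, 'joint_positions': array([ 1.19793978e+00,  8.78867711e-02,  1.37206859e+00,  8.25038468e-06,
        1.68357670e+00, -1.03061488e-01]), 'qvel': array([-0.00011601, -0.00085401, -0.00432479,  0.0002115 ,  0.00028173,
       -0.00126083]), 'joint_torque': array([ 1.42990488e-03, -3.41251838e+01, -3.03301370e+01,  7.18897604e-02,
        3.04718118e-02, -8.77025855e-05]), 'tool_pos': array([0.14638012, 0.5296119 , 0.17523568]), 'ee_rot': array([-3.13966438e+00, -2.07680266e-04,  2.87179831e+00]), 'wrist_force': array([ 0.14851778, -0.79551849,  0.55649657]), 'wrist_torque': array([ 0.00667058,  0.01508571, -0.01044157]), 'width': 0.09408579483994804}
```

View pics/scene0.png

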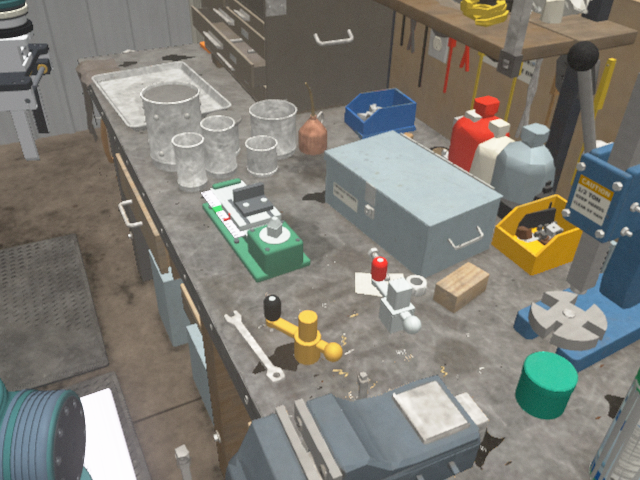

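View pics/side0.png

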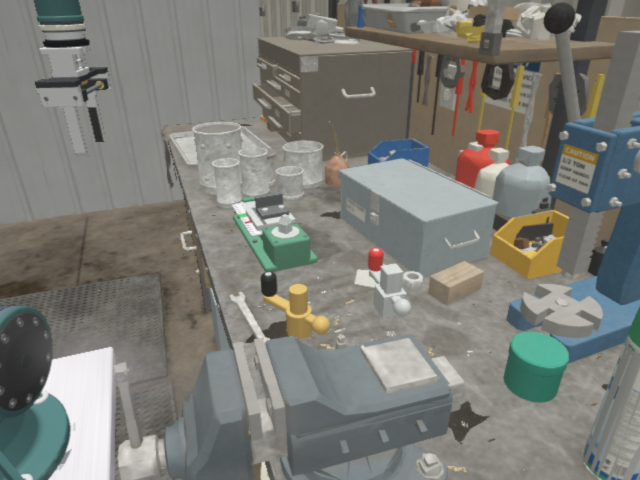

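Scene: the steel crank is at about (398,298), with its red knob at (379,268) and ball at (412,324). The slide table's shaft is at (274,228), with the scale to its upper left. Side: knob at (376,259), grip block at (391,272), shaft at (286,225). I'll zoom in next.

```bash
python3 - <<'E'
from h import *
a=cv2.imread('pics/scene0.png');b=cv2.imread('pics/side0.png')
def c(i,x,y,w,h): return cv2.resize(i[y:y+h,x:x+w],(400,300),interpolation=cv2.INTER_CUBIC)
o=np.vstack([np.hstack([c(a,190,170,133,100),c(b,220,180,133,100)]),np.hstack([c(a,340,245,107,80),c(b,340,240,107,80)])])
cv2.imwrite('pics/crop0.png',o)
E
```

```text
(no output)
```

View pics/crop0.png

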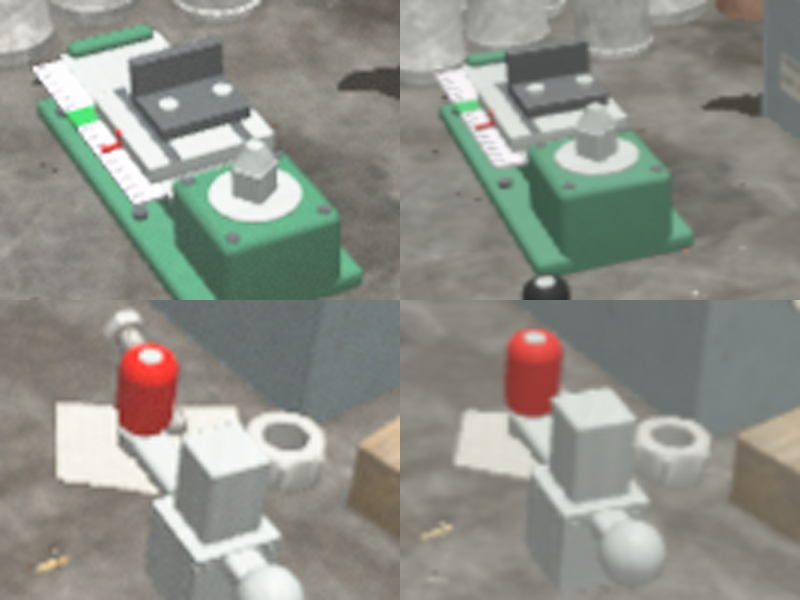

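Top crops: the shaft tip is at scene (275,218.5) and side (286,215.5), with the red pointer about 10 mm short of the green band. Bottom crops: the grip-block top centre is at scene (400,285.5) and side (391.6,269.7), and the knob top at scene (380,259.7) and side (376.4,250).

```bash
python3 - <<'E'
from h import *
s=snap("scene");t=snap("side")
for n,p,q,z in [("shaft",(275.1,218.5),(286.2,215.6),.096),("grip",(400.2,285.4),(391.6,269.7),.08),("knob",(380.1,259.7),(376.4,249.9),.08),
  ]:
    print(n,two(s,p,t,q),onz(s,*p,z),onz(t,*q,z))
f=lambda x,y,ox,oy,k:(x/k+ox,y/k+oy)
# grip top edges, base corners of green block top
g=[onz(s,*f(x,y-300,340,245,3.738),.08)[:2] for x,y in[(181,437),(226,424),(270,462),(222,483)]]
for i in range(4): d=g[(i+1)%4]-g[i];print('edge',np.degrees(np.arctan2(d[1],d[0])),np.hypot(*d))
for n,x,y in[("bed0",38,104),("bed1",190,300),("grn",84,116),("ptr",102,148),("sc0",35,66),("sc1",140,205)]:
    print(n,onz(s,*f(x,y,190,170,3.008),.01))
g=[onz(s,*f(x,y,190,170,3.008),.075)[:2] for x,y in[(232,178),(254,203),(277,192)]]
g=[onz(s,*f(x,y,190,170,3.008),.062)[:2] for x,y in[(232,238),(325,211),(190,180)]]
print('block screws',g)
E
```

```text
shaft (array([0.47775161, 0.32094187, 0.09175238]), np.float64(0.0015753108331920107)) [0.47443895 0.31473646 0.096     ] [0.47616852 0.31276338 0.096     ]
grip (array([0.58613164, 0.093214  , 0.07650199]), np.float64(0.00012910199638324076)) [0.58347967 0.0899353  0.08      ] [0.58328875 0.08818645 0.08      ]
knob (array([0.59198247, 0.16065742, 0.07678176]), np.float64(0.0007859635224076075)) [0.58910506 0.15716026 0.08      ] [0.58973832 0.15568724 0.08      ]
edge -2.724700708853559 0.02139245103298273
edge -83.93828147049051 0.028023115313646037
edge -174.59517780741038 0.0248375231085424
edge 89.26675470568048 0.03122542033877352
bed0 [0.41078435 0.53849113 0.01      ]
bed1 [0.42499546 0.30170185 0.01      ]
grn [0.43378431 0.51158499 0.01      ]
ptr [0.43182079 0.47088974 0.01      ]
sc0 [0.42401822 0.58557282 0.01      ]
sc1 [0.43188186 0.40163574 0.01      ]
block screws [array([0.44493529, 0.28255146]), array([0.50296609, 0.28331038]), array([0.44467482, 0.34457949])]
```

```bash
python3 - <<'E'
from h import *
s=snap("wrist");print(np.round(s['T_tool_cam'],3),s['camera_matrix'],np.round(s['M'],3))
s=snap("scene")
for p in [(398,265),(325,150),(333,205),(418,284),(437,300)]: print(p,onz(s,*p,0))
E
```

```text
[[-0.001 -0.957 -0.29   0.085]
 [ 1.    -0.001 -0.     0.   ]
 [-0.    -0.29   0.957 -0.209]
 [ 0.     0.     0.     1.   ]] [[362.91872932   0.         321.8907664 ]
 [  0.         362.91872932 241.20033093]
 [  0.           0.           1.        ]] [[ 0.267  0.922  0.279  0.065]
 [ 0.964 -0.255 -0.079  0.553]
 [-0.001  0.29  -0.957  0.384]
 [ 0.     0.     0.     1.   ]]
(398, 265) [0.66990486 0.21368711 0.        ]
(325, 150) [0.75302828 0.65936048 0.        ]
(333, 205) [0.65685559 0.43868511 0.        ]
(418, 284) [0.67245697 0.1542488  0.        ]
(437, 300) [0.67775817 0.10604721 0.        ]
```

>>> {"fn": "step_arm", "kwargs": {
  "plan": [
    [[20,-15,40,-0.08,60],[50,-35,75,-0.16,60],[85,-60,75,-0.24,60],[120,-80,75,-0.32,60],[155,-105,75,-0.4,60],[190,-130,75,-0.48,60],[225,-150,75,-0.56,60],[255,-170,75,-0.64,60]]
  ]
}}

```text
time: 0.97
tool_pos: [0.3979, 0.3621, 0.2515]
ee_rot: [3.141, -0.0, 2.228]
wrist_force: [0.8, 0.7, -0.4]
width: 0.0565
```

```bash
python3 - <<'E'
from h import *
s=snap("wrist","w1.png");print(proj(s,[.475,.314,.096]))
i=cv2.imread('pics/w1.png');u,v=map(int,proj(s,[.475,.314,.096]))
x,y=max(0,min(u-60,520)),max(0,min(v-45,390));print(x,y)
cv2.imwrite('pics/w1c.png',np.hstack([cv2.resize(i,(400,300)),cv2.resize(i[y:y+90,x:x+120],(400,300),interpolation=cv2.INTER_CUBIC)]))
np.save('w1M.npy',s['M'])
E
```

```text
[350.45752152 293.48419753]
290 248
```

View pics/w1c.png

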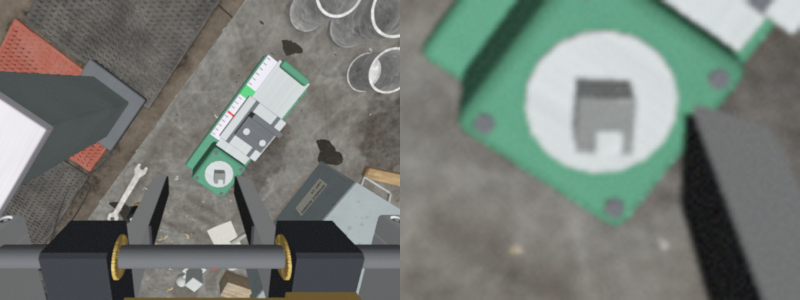

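The wrist crop shows the shaft tip at (352.7,290.9). Its flats lie nearly along the image axes, with edges running (575,150)–(633,155) and (577,80)–(633,82) in the crop.

```bash
python3 - <<'E'
from h import *
s=snap("wrist");s['M']=np.load('w1M.npy')
f=lambda x,y:((x-400)/3.333+290,y/3.333+248)
print(onz(s,*f(609,143),.096), onz(s,*f(602,101),.062))
for a,b,z in[((575,150),(633,155),.082),((577,80),(633,82),.062),((576,98),(634,98),.082),((577,98),(575,150),.082),((634,98),(633,155),.082),((483,123),(614,207),.062),((483,123),(424,50),.0)]:
    d=onz(s,*f(*b),z)-onz(s,*f(*a),z);print(np.degrees(np.arctan2(d[1],d[0])),np.hypot(d[0],d[1]))
i=s['frame'];hsv=cv2.cvtColor(i,cv2.COLOR_RGB2HSV)
m=(cv2.inRange(hsv,(0,150,80),(6,255,255))|cv2.inRange(hsv,(174,150,80),(180,255,255)))
n,l,st,c=cv2.connectedComponentsWithStats(m)
for k in range(1,n):
    if st[k,4]>8: print('red',st[k],c[k],onz(s,*c[k],.08))
E
```

```text
[0.47501171 0.31790189 0.096     ] [0.47483632 0.31860366 0.062     ]
32.226092685873965 0.01995919340189505
35.406634623081594 0.019817841432982874
37.59749558240784 0.01954838668828408
-53.45796382604181 0.019139529171358777
-51.563409317221655 0.021006942631558324
2.687883541912143 0.05810997362824652
164.1031613776271 0.03988202599676066
red [364 170   9   8  12] [367.75       173.41666667] [0.4094211  0.42566774 0.08      ]
```

>>> {"fn": "step_arm", "kwargs": {
  "plan": [
    [[23,-34,0,-0.093,60],[46,-68,0,-0.186,60],[70,-102,0,-0.28,60],[93,-136,0,-0.373,60],[116,-170,0,-0.466,60],[139,-205,-10,-0.56,60],[162,-239,-30,-0.65,60],[185,-273,-60,-0.745,60]]
  ]
}}

```text
time: 1.73
tool_pos: [0.5769, 0.099, 0.2014]
ee_rot: [3.136, -0.001, 1.483]
wrist_force: [0.8, 1.1, 0.6]
width: 0.0564
```

```bash
python3 - <<'E'
from h import *
s=snap("wrist","w2.png");print(robot.get_obs()['tool_pos'],robot.get_obs()['ee_rot'],proj(s,[.583,.089,.08]),proj(s,[.589,.156,.08]))
i=cv2.imread('pics/w2.png');cv2.imwrite('pics/w2c.png',np.hstack([cv2.resize(i[150:450,220:420],(400,600),interpolation=cv2.INTER_CUBIC)]))
np.save('w2M.npy',s['M'])
E
```

```text
[0.57651379 0.0931968  0.19300507] [-3.13667395  0.00568752  1.47330353] [328.5619286  235.88540655] [329.00897611 163.46093121]
```

View pics/w2c.png

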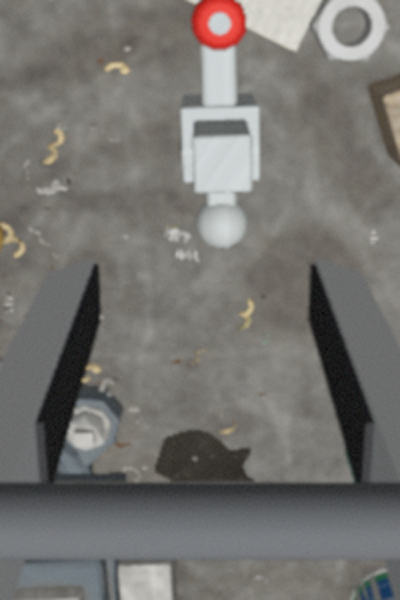

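Wrist: the crank lies almost along the image column. The grip top centre is at (331.5,231.5) and the knob top at (329.5,161).

```bash
python3 - <<'E'
from h import *
s=snap("wrist");print(robot.get_obs()['tool_pos'],robot.get_obs()['ee_rot'])
i=s['frame'];hsv=cv2.cvtColor(i,cv2.COLOR_RGB2HSV)
m=(cv2.inRange(hsv,(0,150,80),(6,255,255))|cv2.inRange(hsv,(174,150,80),(180,255,255)))
n,l,st,c=cv2.connectedComponentsWithStats(m);k=1+np.argmax(st[1:,4]);print('knob now',st[k],c[k],onz(s,*c[k],.075))
s['M']=np.load('w2M.npy')
g=onz(s,331.5,231.5,.08);kn=onz(s,329.5,161,.08);d=kn-g
print(g,kn,np.hypot(*d[:2]),np.degrees(np.arctan2(d[1],d[0])))
E
```

```text
[0.57421852 0.09633812 0.19367546] [-3.13268227e+00  3.07115052e-03  1.48040426e+00]
knob now [316 140  28  27 446] [329.367713   153.24663677] [0.58897393 0.15844978 0.075     ]
[0.58611883 0.09303734 0.08      ] [0.58961453 0.15810604 0.08      ] 0.06516253060279585 86.92483799653512
```

>>> {"fn": "step_arm", "kwargs": {
  "plan": [
    [[2,2,0,0.026,60],[2,2,-20,0.026,60],[2,2,-45,0.026,60],[2,2,-70,0.026,60],[2,2,-95,0.026,60],[2,2,-95,0.026,60],[2,2,-95,0.026,60],[2,2,-95,0.026,60]]
  ]
}}

```text
time: 2.5
tool_pos: [0.5779, 0.1037, 0.1074]
ee_rot: [3.138, -0.001, 1.515]
wrist_force: [-0.6, -0.4, 0.1]
width: 0.0565
```

```bash
python3 - <<'E'
from h import *
o=robot.get_obs();print(o['tool_pos'],o['ee_rot'],o['qvel'],o['wrist_force'])
s=snap("wrist","w3.png");o=robot.get_obs();print(o['tool_pos'])
print(proj(s,o['tool_pos']))
print(proj(s,[.585,.091,.08]))
i=cv2.imread('pics/w3.png');cv2.imwrite('pics/w3c.png',i[120:480,140:500])
np.save('w3M.npy',s['M'])
E
```

```text
[0.57789048 0.10370615 0.10736882] [ 3.13764756e+00 -8.74321707e-04  1.51545370e+00] [-0.00929705 -0.01011108 -0.02355984  0.00081411 -0.0046243   0.00437998] [-0.63099489 -0.4081463   0.13942206]
[0.57835753 0.1034032  0.10785469]
[322.58038767 275.9008369 ]
[332.79630758 276.69927261]
```

View pics/w3c.png

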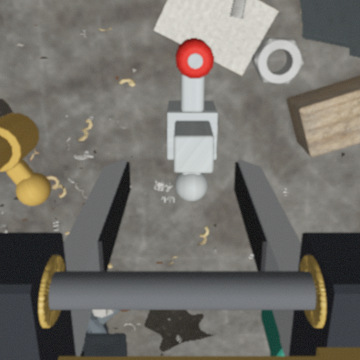

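The crank grip top is at (334,274). The tool is short of its target in x and y, so I'll measure from its actual pose.

```bash
python3 - <<'E'
from h import *
s=snap("wrist");s['M']=np.load('w3M.npy')
g=onz(s,334,274,.08);kn=onz(s,140+195,120+61,.08);d=kn-g
print(g,kn,np.hypot(*d[:2]),np.degrees(np.arctan2(d[1],d[0])));o=robot.get_obs();print(o['tool_pos'],o['ee_rot'])
E
```

```text
[0.58593638 0.09298075 0.08      ] [0.58957952 0.1575621  0.08      ] 0.0646840279415107 86.77127473824969
[0.57847415 0.10316167 0.10787695] [ 3.13621884e+00 -9.12025979e-04  1.51434917e+00]
```

>>> {"fn": "step_arm", "kwargs": {
  "plan": [
    [[7.5,-10,0,0,60],[7.5,-10,-15,0,60],[7.5,-10,-30,0,60],[7.5,-10,-45,0,60],[7.5,-10,-59,0,60],[7.5,-10,-59,0,60],[7.5,-10,-59,0,60],[7.5,-10,-59,0,60]]
  ]
}}

```text
time: 3.27
tool_pos: [0.5857, 0.0918, 0.0472]
ee_rot: [3.139, -0.0, 1.512]
wrist_force: [0.6, -0.2, -0.7]
width: 0.0561
```

>>> {"fn": "step_arm", "kwargs": {
  "plan": [
    [[0,0,0,0,0],[0,0,0,0,0],[0,0,0,0,0],[0,0,0,0,0],[0,0,0,0,0],[0,0,0,0,0],[0,0,0,0,0],[0,0,0,0,0]]
  ]
}}

```text
time: 3.93
tool_pos: [0.5848, 0.0923, 0.046]
ee_rot: [3.141, -0.0, 1.513]
wrist_force: [0.7, -0.2, 2.9]
width: 0.0272
```

>>> {"fn": "step_arm", "kwargs": {
  "plan": [
    [[0,0,20,0,0],[0,0,50,0,0],[0,0,80,0,0],[0,0,105,0,0],[0,0,130,0,0],[-10,20,130,0.09,0],[-20,40,130,0.18,0],[-30,60,130,0.26,0]]
  ]
}}

```text
time: 4.6
tool_pos: [0.5535, 0.1525, 0.1747]
ee_rot: [-3.14, -0.0, 1.776]
wrist_force: [0.2, -0.1, -3.2]
width: 0.0276
```

>>> {"fn": "step_arm", "kwargs": {
  "plan": [
    [[-12,24,0,0.08,0],[-24,48,0,0.16,0],[-36,72,0,0.24,0],[-48,96,0,0.32,0],[-60,120,0,0.38,0],[-70,140,0,0.42,0],[-78,156,0,0.43,0],[-80,163,0,0.43,0]]
  ]
}}

```text
time: 5.27
tool_pos: [0.472, 0.317, 0.1741]
ee_rot: [-3.138, -0.002, 2.206]
wrist_force: [0.2, -0.7, -2.9]
width: 0.0275
```

>>> {"fn": "step_arm", "kwargs": {
  "plan": [
    [[0,0,0,0,0],[0,0,0,0,0],[0,0,0,0,0]]
  ]
}}

```text
time: 5.52
tool_pos: [0.4747, 0.3141, 0.1751]
ee_rot: [-3.14, 0.001, 2.201]
wrist_force: [-0.7, -0.8, -3.7]
width: 0.0275
```

```bash
python3 - <<'E'
from h import *
o=robot.get_obs();print(o['tool_pos'],o['ee_rot'],o['wrist_force'],o['width'],o['joint_positions'])
a=snap("scene");b=snap("side");
def red(s):
    hsv=cv2.cvtColor(s['frame'],cv2.COLOR_RGB2HSV)
    m=(cv2.inRange(hsv,(0,150,80),(6,255,255))|cv2.inRange(hsv,(174,150,80),(180,255,255)))
    m[:, 400:]=0
    n,l,st,c=cv2.connectedComponentsWithStats(m);
    for k in range(1,n):
        if st[k,4]>15: print(st[k],c[k])
red(a);red(b)
c=lambda s,x,y:cv2.resize(s['frame'][y:y+150,x:x+100,::-1],(400,600),interpolation=cv2.INTER_CUBIC)
cv2.imwrite('pics/c4.png',np.hstack([c(a,215,130),c(b,230,120)]))
E
```

```text
[0.47474239 0.314095   0.17505691] [-3.14039198e+00  6.66288575e-04  2.20142611e+00] [-0.65021763 -0.83324087 -3.67145158] 0.027487609044952975 [ 4.85458118e-01  1.31393661e-01  1.32470526e+00 -8.38587491e-04
  1.68658536e+00 -1.45267693e-01]
[233 149  15  24 250] [239.992 160.568]
[250 153  12  19 206] [255.60194175 162.36407767]
```

View pics/c4.png

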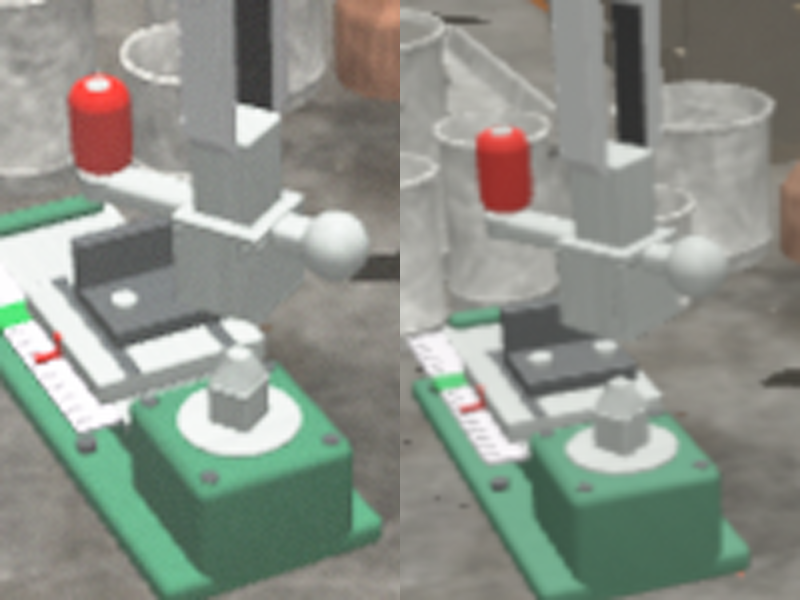

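The crank is held level above the shaft. Hub top corners: scene crop (176,212) and (302,195), side crop (557,243) and (672,235). Shaft shoulder corners: scene (209,391) and (268,378), side (595,419) and (648,411). Shaft tip: scene (238,353), side (622,380).

```bash
python3 - <<'E'
from h import *
a=snap("scene");b=snap("side");o=robot.get_obs();print(o['tool_pos'],o['ee_rot'])
fa=lambda p:(p[0]/4+215,p[1]/4+130);fb=lambda p:((p[0]-400)/4+230,p[1]/4+120)
for n,p,q in[("hubL",(176,212),(557,243)),("hubR",(302,195),(672,235)),("hubF",(250,243),(620,253)),("hubFbot",(232,318),(618,338)),("shL",(209,391),(595,419)),("shR",(268,378),(648,411)),("shF",(240,403),(623,425)),("tip",(238,353),(622,380)),("knobtop",(97,83),(505,130))]:
    print(n,two(a,fa(p),b,fb(q)))
hc=(.4747,.314)
for h in(.125,.130): print(proj(a,[*hc,h]),proj(b,[*hc,h]))
for n,p,q,z in[("hubL",(176,212),(557,243),.171),("hubR",(302,195),(672,235),.171),("shL",(209,391),(595,419),.082),("shR",(268,378),(648,411),.082),("tip",(238,353),(622,380),.096)]:
    print(n,onz(a,*fa(p),z)[:2],onz(b,*fb(q),z)[:2])
E
```

```text
[0.47488827 0.3143368  0.17558157] [-3.14152684e+00  2.14661092e-04  2.20116935e+00]
hubL (array([0.45126233, 0.32570189, 0.16565518]), np.float64(0.0019672597675054184))
hubR (array([0.50390528, 0.31668706, 0.16551472]), np.float64(0.0018764468746012076))
hubF (array([0.46668073, 0.28108515, 0.17321433]), np.float64(0.002306094354982458))
hubFbot (array([0.47123137, 0.31050355, 0.11934875]), np.float64(0.004343724093087897))
shL (array([0.46388464, 0.32558056, 0.07295812]), np.float64(0.00021353807333172477))
shR (array([0.48949545, 0.32051307, 0.07526587]), np.float64(0.0002571645776726524))
shF (array([0.47259694, 0.30991267, 0.07473226]), np.float64(0.0021545391128304095))
tip (array([0.47574421, 0.31868718, 0.09428581]), np.float64(0.0016703926638256853))
knobtop (array([0.43949636, 0.37410076, 0.20537754]), np.float64(0.002079616319195394))
[275.05289452 204.42675649] [284.64293871 201.38533961]
[274.9894548  201.91885776] [284.53222823 198.91447661]
hubL [0.44919472 0.31809141] [0.44670131 0.31049473]
hubR [0.50117511 0.30886868] [0.49829784 0.30139383]
shL [0.45899656 0.31362871] [0.45927356 0.30746516]
shR [0.48578718 0.31176002] [0.48537313 0.30683592]
tip [0.47381536 0.31586482] [0.47570619 0.31587236]
```

>>> {"fn": "step_arm", "kwargs": {
  "plan": [
    [[0,1,-6,0,0],[0,1,-12,0,0],[0,1,-18,0,0],[0,1,-24,0,0],[0,1,-30,0,0],[0,1,-36,0,0],[0,1,-41,0,0],[0,1,-41,0,0]]
  ]
}}

```text
time: 6.38
tool_pos: [0.4735, 0.3158, 0.1328]
ee_rot: [-3.139, -0.0, 2.203]
wrist_force: [-0.2, -0.1, -4.3]
width: 0.0273
```

>>> {"fn": "step_arm", "kwargs": {
  "plan": [
    [[0,0,-3,0,0],[0,0,-6,0,0],[0,0,-9,0,0],[0,0,-9,0,0]]
  ]
}}

```text
time: 6.72
tool_pos: [0.4741, 0.3161, 0.125]
ee_rot: [-3.141, -0.0, 2.203]
wrist_force: [0.5, -1.3, -3.0]
width: 0.0276
```

>>> {"fn": "step_arm", "kwargs": {
  "plan": [
    [[0,0,-3,0,0],[0,0,-6,0,0],[0,0,-9,0,0],[0,0,-12,0,0],[0,0,-14,0,0],[0,0,-16,0,0],[0,0,-16,0,0],[0,0,-16,0,0]]
  ]
}}

```text
time: 7.38
tool_pos: [0.4743, 0.3162, 0.1095]
ee_rot: [-3.141, -0.0, 2.203]
wrist_force: [0.9, -0.1, -3.8]
width: 0.0272
```

>>> {"fn": "step_arm", "kwargs": {
  "plan": [
    [[0,0,-1.5,0,0],[0,0,-1.5,0,0],[0,0,-1.5,0,60],[0,0,-1.5,0,60],[0,0,-1.5,0,60],[0,0,-1.5,0,60],[0,0,-1.5,0,60]]
  ]
}}

```text
time: 7.97
tool_pos: [0.4746, 0.3164, 0.1087]
ee_rot: [3.14, 0.0, 2.203]
wrist_force: [-0.8, -0.4, -0.4]
width: 0.0553
```

>>> {"fn": "step_arm", "kwargs": {
  "plan": [
    [[0,0,20,0,60],[0,0,40,0,60],[0,0,60,0,60],[0,0,80,0,60],[0,0,80,0,60],[0,0,80,0,60]]
  ]
}}

```text
time: 8.47
tool_pos: [0.4751, 0.3166, 0.1894]
ee_rot: [3.138, 0.0, 2.203]
wrist_force: [-0.2, -1.0, -0.8]
width: 0.0564
```

```bash
python3 - <<'E'
from h import *
o=robot.get_obs();print(o['tool_pos'],o['ee_rot'],o['wrist_force'],o['width'])
a=snap("scene");b=snap("wrist","w5.png");np.save('w5M.npy',b['M']);print(proj(b,[.474,.316,.142]))
def red(s):
    hsv=cv2.cvtColor(s['frame'],cv2.COLOR_RGB2HSV)
    m=(cv2.inRange(hsv,(0,150,80),(6,255,255))|cv2.inRange(hsv,(174,150,80),(180,255,255)))
    n,l,st,c=cv2.connectedComponentsWithStats(m);
    for k in range(1,n):
        if st[k,4]>50: print(st[k],c[k], onz(s,*c[k],.137))
red(b)
cv2.imwrite('pics/c5.png',np.hstack([cv2.resize(a['frame'][130:280,215:315,::-1],(400,600),interpolation=cv2.INTER_CUBIC),cv2.resize(b['frame'][100:400,220:420,::-1],(400,600))]))
E
```

```text
[0.47510105 0.3166354  0.18942716] [3.13822617e+00 4.97393177e-04 2.20281658e+00] [-0.15376385 -1.03871429 -0.79450507] 0.056353261769966134
[321.1052052  251.58599147]
[306 143  35  35 729] [323.14540466 160.12345679] [0.43635138 0.3699576  0.137     ]
```

View pics/c5.png

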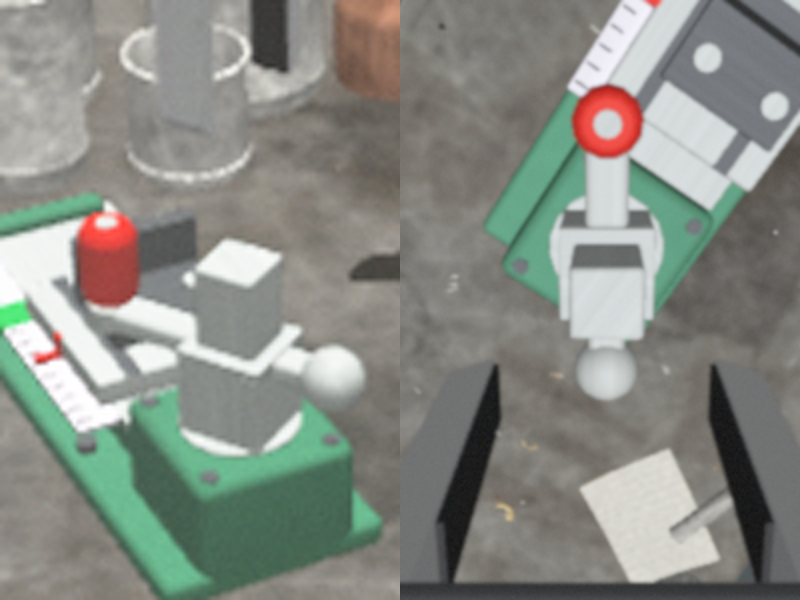

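The crank is seated: the hub rests on the white collar in both views. Wrist: knob top at (324,161.5), grip top centre at (323.5,251.5).

```bash
python3 - <<'E'
from h import *
s=snap("wrist");s['M']=np.load('w5M.npy')
g=onz(s,323.5,251.5,.142);k=onz(s,324,161.5,.142);d=k-g;print(g,k,np.hypot(*d[:2]),np.degrees(np.arctan2(d[1],d[0])))
print(robot.get_obs()['tool_pos'])
th=np.radians(126)
for i in range(0,4): print(.475+.065*np.cos(th),.3165+.065*np.sin(th))
E
```

```text
[0.47538905 0.31709864 0.142     ] [0.43713901 0.36984738 0.142     ] 0.0651574631620089 125.94723816027158
[0.47358433 0.31580467 0.18608792]
0.43679395860098924 0.3690861046343716
0.43679395860098924 0.3690861046343716
0.43679395860098924 0.3690861046343716
0.43679395860098924 0.3690861046343716
```

>>> {"fn": "step_arm", "kwargs": {
  "plan": [
    [[-19,26,0,0,60],[-37.5,53,0,0,60],[-37.5,53,0,0,60],[-37.5,53,-20,0,60],[-37.5,53,-40,0,60],[-37.5,53,-60,0,60],[-37.5,53,-77,0,60],[-37.5,53,-77,0,60]]
  ]
}}

```text
time: 9.28
tool_pos: [0.4339, 0.3668, 0.1048]
ee_rot: [-3.13, 0.0, 2.203]
wrist_force: [-0.8, 0.1, -0.8]
width: 0.0564
```

>>> {"fn": "step_arm", "kwargs": {
  "plan": [
    [[0,0,0,0,60],[0,0,0,0,0],[0,0,0,0,0],[0,0,0,0,0],[0,0,0,0,0],[0,0,0,0,0],[0,0,0,0,0],[0,0,0,0,0]]
  ]
}}

```text
time: 9.95
tool_pos: [0.4369, 0.3698, 0.1118]
ee_rot: [3.14, -0.001, 2.203]
wrist_force: [0.4, 0.2, 1.4]
width: 0.0132
```

>>> {"fn": "step_arm", "kwargs": {
  "plan": [
    [[0,0,0,0,0],[0,0,0,0,0]]
  ]
}}

```text
time: 10.12
tool_pos: [0.437, 0.3693, 0.1114]
ee_rot: [3.141, 0.0, 2.203]
wrist_force: [0.1, 0.3, 1.7]
width: 0.0014
```

```bash
python3 - <<'E'
from h import *
o=robot.get_obs();print(o['tool_pos'],o['width'])
a=snap("scene");b=snap("wrist")
cv2.imwrite('pics/c6.png',np.hstack([cv2.resize(a['frame'][130:280,215:315,::-1],(400,600),interpolation=cv2.INTER_CUBIC),cv2.resize(b['frame'][180:480,220:420,::-1],(400,600))]))
E
```

```text
[0.43701792 0.36928913 0.11138617] 0.0014413806565648792
```

View pics/c6.png

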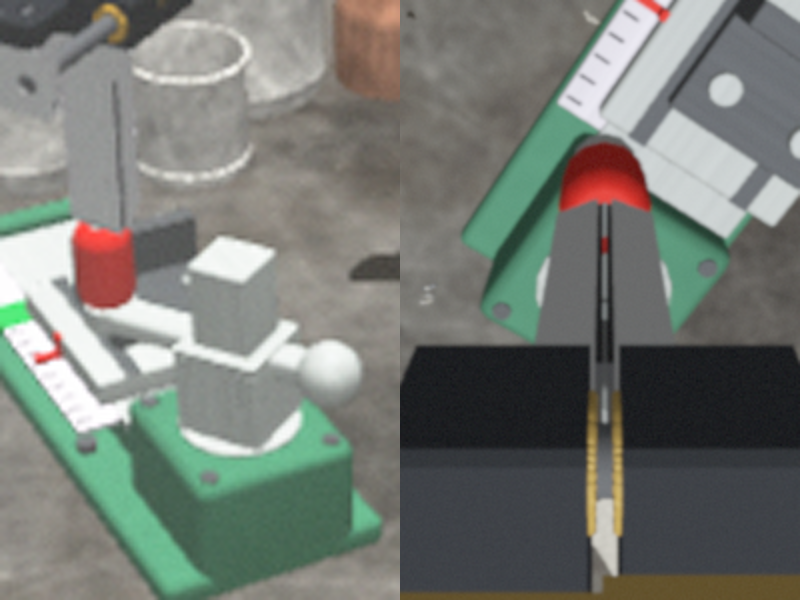

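The fingers are fully shut (1.4 mm) and appear to sit above or off the knob, with the crank undisturbed. I'll check this against projections.

```bash
python3 - <<'E'
from h import *
o=robot.get_obs();a=snap("scene");b=snap("wrist");c=snap("side")
print(o['tool_pos'],o['joint_positions'],o['width'],o['time'],o['wrist_force'])
for n,P in[("tcp",o['tool_pos']),("knobtop",[.437,.3695,.142]),("knobbot",[.437,.3695,.105]),("tipif+20",[.437,.3693,.131]),("tip+35",[.437,.3693,.146])]:
    p=proj(a,P);q=proj(b,P);print(n,'scenecrop',(p-[215,130])*4,'wristcrop',(q-[220,180])*2)
def red(s):
    hsv=cv2.cvtColor(s['frame'],cv2.COLOR_RGB2HSV)
    m=(cv2.inRange(hsv,(0,150,80),(6,255,255))|cv2.inRange(hsv,(174,150,80),(180,255,255)))
    m[:,400:]=0
    n,l,st,c=cv2.connectedComponentsWithStats(m);
    for k in range(1,n):
        if st[k,4]>50: print(st[k],c[k])
red(a);red(b);red(c)
E
```

```text
[0.43693681 0.36933524 0.11127155] [ 6.02632064e-01  1.57060414e-01  1.42228058e+00  3.73347869e-05
  1.56182782e+00 -2.94275559e-02] 0.0004292684506509804 10.2167 [-1.10287472  0.42403888  0.54592233]
tcp scenecrop [109.71161938 281.30635292] wristcrop [203.06395519 189.99593295]
knobtop scenecrop [105.8333522  220.24266582] wristcrop [203.56129521 232.98014763]
knobbot scenecrop [110.48519588 293.24209494] wristcrop [203.54014899 182.2333753 ]
tipif+20 scenecrop [107.40602626 242.49611077] wristcrop [203.13761431 216.59133459]
tip+35 scenecrop [105.48837037 212.38180404] wristcrop [203.11614459 240.14980088]
[234 186  14  21 187] [240.95721925 195.28342246]
[338 176  16  14  66] [345.77272727 182.36363636]
[ 300  252   45   33 1057] [321.50804163 268.70860927]
[251 187  13  18 187] [257.02139037 196.0802139 ]
```

>>> {"fn": "step_arm", "kwargs": {
  "plan": [
    [[0,0,0,0,60],[0,0,0,0,60],[0,0,0,0,60],[0,0,0,0,60],[0,0,0,0,60],[0,0,0,0,60],[0,0,0,0,60],[0,0,0,0,60]]
  ]
}}

```text
time: 11.03
tool_pos: [0.4368, 0.3692, 0.111]
ee_rot: [-3.141, 0.0, 2.203]
wrist_force: [-0.0, -1.6, 0.7]
width: 0.0504
```

```bash
python3 - <<'E'
from h import *
o=robot.get_obs();print(o['tool_pos'],o['width'])
a=snap("scene");b=snap("side")
f=lambda s,x,y:cv2.resize(s['frame'][y:y+120,x:x+80,::-1],(400,600),interpolation=cv2.INTER_CUBIC)
cv2.imwrite('pics/c7.png',np.hstack([f(a,205,130),f(b,220,130)]))
E
```

```text
[0.43681519 0.36918508 0.11098794] 0.05037362481244933
```

View pics/c7.png

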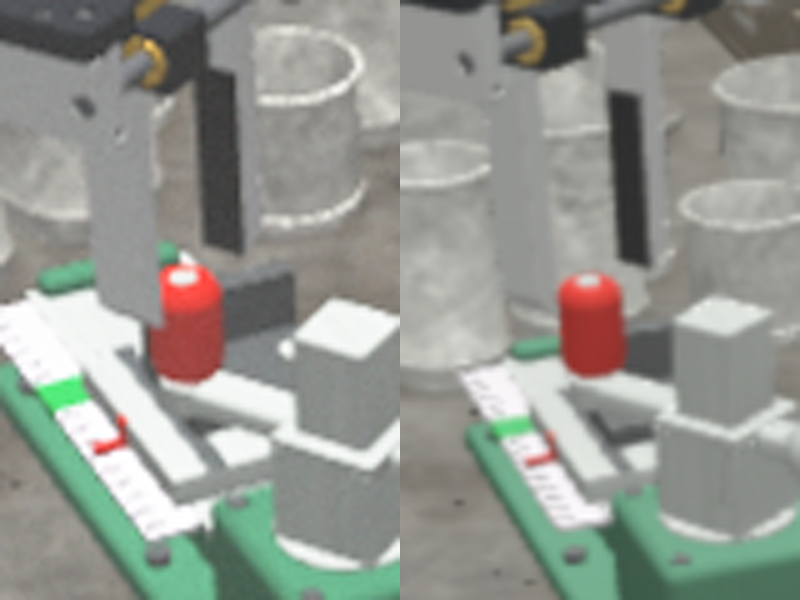

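Both fingers are open either side of the knob, but the tips look level with the knob top. Right finger bottom corner: scene crop (243,255), side crop (650,267). I'll triangulate it.

```bash
python3 - <<'E'
from h import *
a=snap("scene");b=snap("side")
fa=lambda p:(p[0]/5+205,p[1]/5+130);fb=lambda p:((p[0]-400)/5+220,p[1]/5+130)
for n,p,q in[("Rtip",(243,255),(650,267)),("Rtip2",(203,245),(618,258)),("Ltip",(97,305),(500,298)),("Ltip2",(162,326),(548,307)),("knobtop",(185,275),(589,281))]: print(n,two(a,fa(p),b,fb(q)))
t=np.radians(36.2)
for sgn in(1,-1):
  for z in(.111,.142): P=[.4368+sgn*.028*np.cos(t),.3692+sgn*.028*np.sin(t),z];print(sgn,z,(proj(a,P)-[205,130])*5,(proj(b,P)-[220,130])*5+[400,0])
E
```

```text
Rtip (array([0.46378178, 0.37923865, 0.1386464 ]), np.float64(0.00180392316795763))
Rtip2 (array([0.45317808, 0.38912982, 0.14020285]), np.float64(0.0024341023209158686))
Ltip (array([0.4027722 , 0.36268733, 0.14185856]), np.float64(0.002819789903789867))
Ltip2 (array([0.41484995, 0.33241195, 0.14767978]), np.float64(0.002663086629394918))
knobtop (array([0.43897492, 0.37346483, 0.13913649]), np.float64(0.0008730484255920861))
1 0.111 [229.95264218 315.07194567] [637.17444656 329.18132751]
1 0.142 [225.91896122 239.17953723] [632.58321731 256.19236539]
-1 0.111 [142.23291863 391.57668038] [544.71569512 376.13387797]
-1 0.142 [136.41135299 314.00802984] [538.40886085 300.57687998]
```

The triangulated tips are at z≈0.141 with the tool reading 0.111, so the real tips are about 29 mm short of the reported TCP. The fingers closed above the knob. I'll go 28 mm lower and grip again.

>>> {"fn": "step_arm", "kwargs": {
  "plan": [
    [[0,0,-8,0,60],[0,0,-16,0,60],[0,0,-22,0,60],[0,0,-28,0,60],[0,0,-28,0,60],[0,0,-28,0,60]]
  ]
}}

```text
time: 11.73
tool_pos: [0.4364, 0.3689, 0.0821]
ee_rot: [-3.14, 0.0, 2.203]
wrist_force: [-0.1, 0.3, 0.9]
width: 0.0566
```

>>> {"fn": "step_arm", "kwargs": {
  "plan": [
    [[0,0,0,0,0],[0,0,0,0,0],[0,0,0,0,0],[0,0,0,0,0],[0,0,0,0,0],[0,0,0,0,0],[0,0,0,0,0],[0,0,0,0,0]]
  ]
}}

```text
time: 12.4
tool_pos: [0.437, 0.3694, 0.0834]
ee_rot: [3.141, -0.0, 2.203]
wrist_force: [0.1, 0.2, 1.0]
width: 0.0253
```

>>> {"fn": "step_arm", "kwargs": {
  "plan": [
    [[0,0,0,0,0],[0,0,0,0,0]]
  ]
}}

```text
time: 12.57
tool_pos: [0.437, 0.3694, 0.0834]
ee_rot: [3.141, -0.0, 2.203]
wrist_force: [-0.1, 0.5, 1.4]
width: 0.0255
```

```bash
python3 -c "
import numpy as np
for t0 in(125.7,5.7,-114.3):
  print([[round(65*(np.cos(np.radians(t0-15*k))-np.cos(np.radians(t0))),1),round(65*(np.sin(np.radians(t0-15*k))-np.sin(np.radians(t0))),1),0,0,0] for k in range(1,9)])"
```

```text
[[np.float64(15.0), np.float64(8.0), 0, 0, 0], [np.float64(31.5), np.float64(11.9), 0, 0, 0], [np.float64(48.4), np.float64(11.4), 0, 0, 0], [np.float64(64.7), np.float64(6.5), 0, 0, 0], [np.float64(79.1), np.float64(-2.5), 0, 0, 0], [np.float64(90.7), np.float64(-14.9), 0, 0, 0], [np.float64(98.7), np.float64(-29.8), 0, 0, 0], [np.float64(102.6), np.float64(-46.3), 0, 0, 0]]
[[np.float64(-0.5), np.float64(-17.0), 0, 0, 0], [np.float64(-5.4), np.float64(-33.2), 0, 0, 0], [np.float64(-14.4), np.float64(-47.6), 0, 0, 0], [np.float64(-26.7), np.float64(-59.2), 0, 0, 0], [np.float64(-41.7), np.float64(-67.3), 0, 0, 0], [np.float64(-58.2), np.float64(-71.1), 0, 0, 0], [np.float64(-75.2), np.float64(-70.6), 0, 0, 0], [np.float64(-91.4), np.float64(-65.7), 0, 0, 0]]
[[np.float64(-14.4), np.float64(8.9), 0, 0, 0], [np.float64(-26.0), np.float64(21.3), 0, 0, 0], [np.float64(-34.1), np.float64(36.3), 0, 0, 0], [np.float64(-37.9), np.float64(52.8), 0, 0, 0], [np.float64(-37.4), np.float64(69.7), 0, 0, 0], [np.float64(-32.5), np.float64(86.0), 0, 0, 0], [np.float64(-23.6), np.float64(100.4), 0, 0, 0], [np.float64(-11.2), np.float64(112.0), 0, 0, 0]]
```

>>> {"fn": "step_arm", "kwargs": {
  "plan": [
    [[15,8,0,0,0],[31.5,11.9,0,0,0],[48.4,11.4,0,0,0],[64.7,6.5,0,0,0],[79.1,-2.5,0,0,0],[90.7,-14.9,0,0,0],[98.7,-29.8,0,0,0],[102.6,-46.3,0,0,0]]
  ]
}}

```text
time: 13.23
tool_pos: [0.5394, 0.3244, 0.0833]
ee_rot: [3.14, -0.004, 2.204]
wrist_force: [-5.6, 4.0, 1.4]
width: 0.0253
```

```bash
cat > ck.py <<'E'
from h import *
o=robot.get_obs();print(o['tool_pos'],o['wrist_force'],o['width'])
s=snap("scene");hsv=cv2.cvtColor(s['frame'],cv2.COLOR_RGB2HSV)
m=(cv2.inRange(hsv,(0,120,60),(7,255,255))|cv2.inRange(hsv,(173,120,60),(180,255,255)));g=cv2.inRange(hsv,(50,170,150),(70,255,255))
for nm,mm,z in(("red",m,.12),("green",g,.012)):
    mm[:,:190]=0;mm[:,320:]=0;mm[:150]=0;mm[280:]=0
    n,l,st,c=cv2.connectedComponentsWithStats(mm)
    for k in range(1,n):
        if st[k,4]>3: print(nm,st[k],c[k].round(1),onz(s,*c[k],.012 if st[k,4]<100 else .12).round(4))
E
python3 ck.py
```

```text
[0.53937783 0.32443842 0.0833221 ] [-5.57188553  4.04639529  1.44604282] 0.025288003679525103
red [308 182   7  24 112] [310.9 192.9] [0.5491 0.3284 0.12  ]
red [223 212   6   7  13] [226.4 215.5] [0.4397 0.478  0.012 ]
```

>>> {"fn": "step_arm", "kwargs": {
  "plan": [
    [[-0.5,-17,0,0,0],[-5.4,-33.2,0,0,0],[-14.4,-47.6,0,0,0],[-26.7,-59.2,0,0,0],[-41.7,-67.3,0,0,0],[-58.2,-71.1,0,0,0],[-75.2,-70.6,0,0,0],[-91.4,-65.7,0,0,0]]
  ]
}}

```text
time: 13.95
tool_pos: [0.4499, 0.2573, 0.0835]
ee_rot: [3.136, 0.002, 2.201]
wrist_force: [5.9, 4.9, -3.5]
width: 0.0256
```

>>> {"fn": "step_arm", "kwargs": {
  "plan": [
    [[-14.4,8.9,0,0,0],[-26,21.3,0,0,0],[-34.1,36.3,0,0,0],[-37.9,52.8,0,0,0],[-37.4,69.7,0,0,0],[-32.5,86,0,0,0],[-23.6,100.4,0,0,0],[-11.2,112,0,0,0]]
  ]
}}

```text
time: 14.62
tool_pos: [0.4347, 0.3695, 0.0834]
ee_rot: [-3.138, -0.001, 2.204]
wrist_force: [-4.3, -2.6, 3.3]
width: 0.0255
```

```bash
python3 ck.py
```

```text
[0.43466512 0.36952491 0.08336547] [-4.28946673 -2.55734836  3.28561344] 0.025549570748500987
red [240 183   8  23 138] [244.1 194. ] [0.4424 0.3742 0.12  ]
red [220 212   6   3   8] [222.9 213.4] [0.436  0.4882 0.012 ]
```

>>> {"fn": "step_arm", "kwargs": {
  "plan": [
    [[15,8,0,0,0],[31.5,11.9,0,0,0],[48.4,11.4,0,0,0],[64.7,6.5,0,0,0],[79.1,-2.5,0,0,0],[90.7,-14.9,0,0,0],[98.7,-29.8,0,0,0],[102.6,-46.3,0,0,0]]
  ]
}}

```text
time: 15.33
tool_pos: [0.5395, 0.3238, 0.0833]
ee_rot: [3.14, -0.003, 2.204]
wrist_force: [-4.7, 4.8, 1.3]
width: 0.0248
```

>>> {"fn": "step_arm", "kwargs": {
  "plan": [
    [[-0.5,-17,0,0,0],[-5.4,-33.2,0,0,0],[-14.4,-47.6,0,0,0],[-26.7,-59.2,0,0,0],[-41.7,-67.3,0,0,0],[-58.2,-71.1,0,0,0],[-75.2,-70.6,0,0,0],[-91.4,-65.7,0,0,0]]
  ]
}}

```text
time: 16.0
tool_pos: [0.4503, 0.2572, 0.0835]
ee_rot: [3.134, 0.002, 2.201]
wrist_force: [6.8, 5.0, -4.9]
width: 0.0254
```

```bash
python3 ck.py
```

```text
[0.45030821 0.25716112 0.08347827] [ 6.79103468  4.9785241  -4.91638882] 0.02541209401406067
red [217 209   7   3   8] [220.2 210. ] [0.4354 0.5018 0.012 ]
red [275 214   8  25 148] [279.  225.9] [0.4581 0.2604 0.12  ]
```

>>> {"fn": "step_arm", "kwargs": {
  "plan": [
    [[-14.4,8.9,0,0,0],[-26,21.3,0,0,0],[-34.1,36.3,0,0,0],[-37.9,52.8,0,0,0],[-37.4,69.7,0,0,0],[-32.5,86,0,0,0],[-23.6,100.4,0,0,0],[-11.2,112,0,0,0]]
  ]
}}

```text
time: 16.72
tool_pos: [0.4346, 0.3693, 0.0834]
ee_rot: [-3.138, -0.001, 2.204]
wrist_force: [-4.9, -1.3, 3.6]
width: 0.0253
```

>>> {"fn": "step_arm", "kwargs": {
  "plan": [
    [[10,6,0,0,0],[10,6,0,0,0],[10,6,0,0,0]]
  ]
}}

```text
time: 16.97
tool_pos: [0.4472, 0.3766, 0.0836]
ee_rot: [3.139, -0.002, 2.203]
wrist_force: [-2.1, 5.4, 3.0]
width: 0.0256
```

```bash
python3 ck.py; python3 - <<'E'
from h import *
a=snap("scene");b=snap("side")
f=lambda s,x,y:cv2.resize(s['frame'][y:y+120,x:x+80,::-1],(400,600),interpolation=cv2.INTER_CUBIC)
cv2.imwrite('pics/c8.png',np.hstack([f(a,200,150),f(b,220,150)]))
E
```

```text
[0.44716351 0.37655498 0.0835708 ] [-2.12457773  5.40317839  2.9581399 ] 0.025593065754507895
red [246 179   8  24 133] [249.3 190.5] [0.4547 0.3811 0.12  ]
red [216 203   6   7  13] [219.5 206.9] [0.4377 0.513  0.012 ]
```

View pics/c8.png

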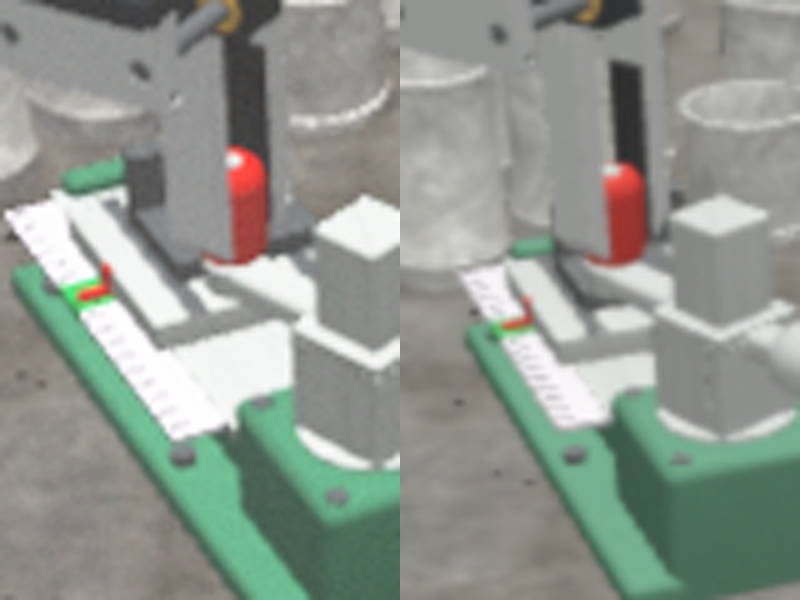

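The pointer stands in the middle of the green band: scene crop pointer (95,294), band (65–118,280–308). The hub is on its collar. I'll let go and rise clear.

>>> {"fn": "step_arm", "kwargs": {
  "plan": [
    [[0,0,0,0,60],[0,0,0,0,60],[0,0,0,0,60],[0,0,0,0,60],[0,0,0,0,60],[0,0,0,0,60],[0,0,0,0,60]]
  ]
}}

```text
time: 17.7
tool_pos: [0.4469, 0.375, 0.083]
ee_rot: [-3.141, 0.0, 2.203]
wrist_force: [0.7, 0.9, -0.0]
width: 0.0564
```

>>> {"fn": "step_arm", "kwargs": {
  "plan": [
    [[0,0,15,0,60],[0,0,30,0,60],[0,0,55,0,60],[0,0,85,0,60],[0,0,115,0,60],[0,0,145,0,60],[0,0,145,0,60],[0,0,145,0,60]]
  ]
}}

```text
time: 18.37
tool_pos: [0.4479, 0.3759, 0.2309]
ee_rot: [3.136, 0.0, 2.203]
wrist_force: [1.1, 0.1, 0.2]
width: 0.0565
```

```bash
python3 ck.py; python3 - <<'E'
from h import *
a=snap("scene");b=snap("side")
f=lambda s,x,y:cv2.resize(s['frame'][y:y+120,x:x+80,::-1],(400,600),interpolation=cv2.INTER_CUBIC)
cv2.imwrite('pics/c9.png',np.hstack([f(a,210,150),f(b,240,150)]))
E
```

```text
[0.44793626 0.3759081  0.23087156] [1.14009488 0.06140032 0.20947771] 0.05649191893384158
red [238 180  15  23 280] [245.5 191.4] [0.4476 0.3812 0.12  ]
red [216 203   6   7  13] [219.5 206.9] [0.4377 0.513  0.012 ]
```

View pics/c9.png

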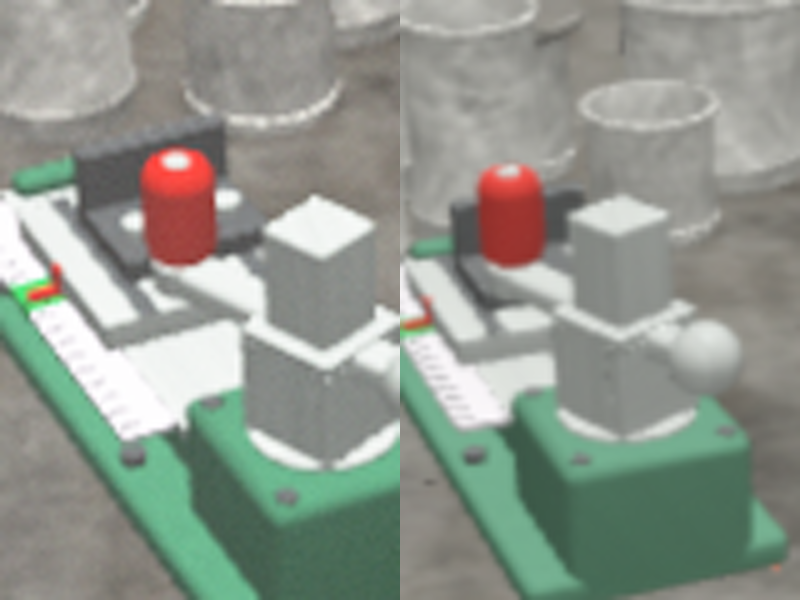

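The final view shows the hub flat on its collar, the pointer inside the green band at (42,293), and the gripper clear of everything.

```bash
python3 -c "
from bench import robot
print(robot.close_job())"
```

```text
the job is handed in; nothing more can be done
None
```

I fitted the steel crank onto the shaft and wound it clockwise by its knob for two turns plus about 10°. Then I let go, raised the gripper clear and handed the job in at about 18.5 s.

**Last checks:** After release, the pointer stood at about the middle of the green band, at the same place as before I let go (y ≈ 0.513 m against a band centre near 0.512 m). Both cameras showed the hub resting flat on its collar. The wrist force readings at the end of each move were below about 10 N throughout.

**What failed or disagreed:**
- **First knob grip missed:** the fingers shut just above the knob without moving the crank. Triangulation put the finger tips about 29 mm short of the reported TCP, so I went 28 mm lower and the second grip held.
- **Crank grip was probably shallow:** the same offset means I likely held the crank only near the top of its grip block while carrying it. It still went on without any noticeable force.
- **Camera heights read low:** heights triangulated from the two fixed cameras came out about 2–5 mm low, and more on some corner points. I used the known heights instead.

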